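# Find the trolley brake lever that stops short of its bar

### The job

One of the two trolley brake handles on the worktop is sound, its lever stopping well short of the bar, and the other has gone slack, its lever coming right in to the bar: with the backs of your closed fingers press each lever in as far as it goes, without forcing it, to find out which is which. Let the slack lever spring back and finish while still holding the sound lever pressed in against its stop, so that its gap can be measured; the program ends holding it. Only push on the fronts of the levers: grip nothing, keep your fingers off the bars and out of the gaps behind the levers, and leave the other things where they stand.

Things in the scene. Friction and masses are not known exactly. Their poses are not given: they have to be found in the camera images.
- brake_a: one of two trolley brake handles that look the same, screwed to the worktop: steel base plate 42 x 150 x 8 mm, two posts, a level wooden bar on top, a lever in front of it. Origin: centre of the plate's underside, on the worktop. Axes: z up, y along the bar, +x the way the lever is pressed (towards the bar, roughly away from the robot). Highest point 117 mm up
- brake_a_bar (a point): middle of brake_a's round wooden bar, on its axis, 100 mm above the worktop, straight over the plate's centre. The bar is 22 mm thick and runs from y = -94 to +84 mm. The lever's pivot is at (-24, +60) mm in the handle's x, y; the lever runs 132 mm from it towards -y and swings level; at rest it slants 0.36 rad towards -x, its free end about 50 mm clear of the bar
- brake_a_press (a point): where to press brake_a's lever: point on its front face, 105 mm from the pivot and 27 mm from the free end; moves with the lever. The lever is an aluminium blade 18 mm high, 91 to 109 mm above the worktop, 12 mm thick with the thin rubber strip on its rear, which is not to be touched; nothing stands below or in front of it there
- brake_a_lever (a joint): angle of brake_a's lever, rad: 0 at rest, grows as it is pressed. A sound lever meets a hard stop at 0.18 (free end still about 30 mm clear of the bar), a slack one goes on to 0.41 (free end on the bar). A spring returns it; pressing at the press point takes about 2 N at first, 3 N at 0.18, 4 N at 0.41
- brake_b: one of two trolley brake handles that look the same, screwed to the worktop: steel base plate 42 x 150 x 8 mm, two posts, a level wooden bar on top, a lever in front of it. Origin: centre of the plate's underside, on the worktop. Axes: z up, y along the bar, +x the way the lever is pressed (towards the bar, roughly away from the robot). Highest point 117 mm up
- brake_b_bar (a point): middle of brake_b's round wooden bar, on its axis, 100 mm above the worktop, straight over the plate's centre. The bar is 22 mm thick and runs from y = -94 to +84 mm. The lever's pivot is at (-24, +60) mm in the handle's x, y; the lever runs 132 mm from it towards -y and swings level; at rest it slants 0.36 rad towards -x, its free end about 50 mm clear of the bar
- brake_b_press (a point): where to press brake_b's lever: point on its front face, 105 mm from the pivot and 27 mm from the free end; moves with the lever. The lever is an aluminium blade 18 mm high, 91 to 109 mm above the worktop, 12 mm thick with the thin rubber strip on its rear, which is not to be touched; nothing stands below or in front of it there
- brake_b_lever (a joint): angle of brake_b's lever, rad: 0 at rest, grows as it is pressed. A sound lever meets a hard stop at 0.18 (free end still about 30 mm clear of the bar), a slack one goes on to 0.41 (free end on the bar). A spring returns it; pressing at the press point takes about 2 N at first, 3 N at 0.18, 4 N at 0.41
- jigger: steel double jigger, 43 mm wide, 70 mm high, between the handles; loose bystander, to be left alone; origin at the centre of its underside
- cork: wine cork standing on end, 23 mm wide, 44 mm high, nearer the robot than the jigger; loose bystander, to be left alone; origin at the centre of its underside
- egg_cup: plated egg cup, 46 mm wide, 60 mm high, behind the handles; loose bystander, to be left alone; origin at the centre of its underside
- shot_glass: small glass, 48 mm wide, 61 mm high, on the left; loose bystander, to be left alone; origin at the centre of its underside
- polish_tin: round tin, 67 mm wide, 44 mm high, on the right; loose bystander, to be left alone; origin at the centre of its underside
- notebook: black notebook lying flat, 148 x 110 x 16 mm, on the far left; loose bystander, to be left alone; origin at the centre of its underside
- spoon: plated spoon lying flat, 136 mm long, on the right; loose bystander, to be left alone; origin at the centre of its underside

How it is judged:
By the outcome, as a careful person would: the job done as asked, in the order asked, and still so for the second after the job is handed in, while the arm keeps its last pose, push and grip.
It also fails if it takes over 61 s, if anything falls off the work surface, if the arm or the gripper's body presses on something with over 40 N, if the wrist force passes 120 N, or if a joint passes its speed limit or range.

### The arm

A 7-joint arm with a two-finger parallel gripper is mounted at the origin on a cart in front of the work surface, level with it; the furniture and walls round the work are solid. World frame = base frame: x ahead of the robot, y to its left, z up, the work surface at z = 0. Lengths are in m, angles in degrees, forces in N, time in s.
With the tool pointing down it reaches from about 0.4 to 0.875 m from the base axis. Payload 19.3 kg.
Tool frame: the origin (TCP) lies at the very end of the fingers, on their centre line; the grasp point (between the pads) lies 19 mm behind it; z points along the fingers, y is the direction in which the jaws open and shut (so a half turn about z gives the same grasp; the last joint's range is limited). The gripper opens to 85 mm and grips with 20 to 120 N. Pads are 22 mm wide; open, the fingers measure 114 mm over their backs; the gripper's body (76 mm by 85 mm) begins 54 mm behind the grasp point. The pads swing forward as they close: fully open they stand 13 mm farther back than shut.
Start: joints at [69.832, 29.874, -2.08, 91.645, 1.215, 58.505, -6.463], TCP at [0.174, -0.6, 0.231] pointing down, gripper open.
Joint ranges: [-166.77, 166.77], [-17.47, 122.26], [-85.68, 81.53], [9.62, 139.38], [-72.42, 252.41], [9.2, 110.78], [-144.41, 144.41]. Speed limits (degrees/s): [108.29, 108.29, 136.94, 136.94, 172.46, 172.46, 172.46].

### API

Orientations are given as a 3x3 rotation matrix whose columns are the frame's x, y, z axes.
In Python, from cell import arm, camera, camera_info, workorder gives the robot as it stands.
- The arm moves only by the tool arm_command, never from a script. Its argument "commands" is a list of rows, each a list of 3 entries, a list of its own where there are three numbers: the opening, from -1 (shut) to 1 (fully open), then the shift along the tool's x, y, z in mm, then the turn, a rotation vector about the tool's x, y, z in rad. A call has exactly 8 rows; each row is the pose to reach, as a shift and turn from the pose commanded when the call began, along the tool's axes at that moment; what a row does not reach only later rows make up. A row lasts 1/10 s, in which the tool goes at most 50 mm and 8.59 degrees, less where a joint would pass 70% of its speed; a pose out of reach is approached as far as the arm can. A call with a gripper value outside its range is refused whole. The fingers move at their own pace and stop on an object; "grip_force" is the grip in N (left out, the last holds). Time passes only in rows, so rows that repeat a pose let the fingers close, or fill a call up. It gives the time, the measured TCP pose, the force and the opening at its end, in the units of the state.
- arm.get_obs(): the state, without advancing time (a new reading comes with each control period).
- camera(name): name is "scene" or "top"; returns (picture, depth): 480x640x3 uint8, blue, green, red; 480x640 float32, m along the optical axis (not along the pixel's ray), 0 where there is no reading.
- camera_info(name): a dict with "fov_y" (degrees; the focal length in pixels is half the picture's height over the tangent of half this angle, whatever the lens; pixels are square), "cx", "cy" (the principal point, pixels), "xyz" and "rotation" of the camera in the world. Camera axes: x right, y down, z forward; pixel columns grow to the right and rows downward; lengths in m; the calibration is good to about 2 mm. A picture is of the moment at which its call begins. camera_info takes no time and is no camera call.
- workorder.close_job(): hands the job in, once; it reports no verdict.
The state is a dict: "clock": time; "joints": joint angles; "dq": joint speeds; "joint_efforts": joint torques, N m; "ee_pos": TCP position; "tool_rot": TCP orientation; "ft_force": force on the tool from outside, world axes, zero at the start; "ft_torque": the same for the moment, N m; "gripper_width": finger opening in m.
Only numpy, scipy, OpenCV 4.12 (cv2) and the standard library are available. Lean on these libraries where they do the work, as an engineer would, in place of code of your own. Each camera call takes 0.05 s, during which the arm holds its last target.

## Working session

There is one attempt and no reset: what is moved stays moved. The work goes in short steps, Python scripts to look and compute and a tool call to move; the robot and the scene stay as the last step left them, time stands still between calls to the robot, and variables do not carry over. Pictures are saved under pics/ and viewed, and the job is handed in when it is done.

Besides the shell and the picture viewer there is one more tool, called as a command line: name --argument value ..., lists and objects as JSON in quotes. arm_command: Moves the arm, as the interface text tells. Its arguments: {"type":"object","properties":{"commands":{"type":"array"},"grip_force":{"type":"number"}},"required":["commands"]}

```bash
ls; mkdir -p pics; python3 - <<'E'
from cell import arm,camera,camera_info
import cv2,numpy as np
o=arm.get_obs();print(o)
for n in("scene","top"):
    p,d=camera(n);print(n,camera_info(n));cv2.imwrite(f"pics/{n}0.png",p);np.save(f"pics/{n}0.npy",d)
E
```

```text
pics
{'clock': 0.0, 'joints': array([69.83197586, 29.90949352, -2.08026329, 91.67268053,  1.21517574,
       58.50399074, -6.46405891]), 'dq': array([ 0.05057223, -0.04756635,  0.05130966, -0.04371604,  0.01076132,
        0.06440515, -0.12549029]), 'joint_efforts': array([ 3.77912102e-04, -9.27118635e+01,  1.98015444e+00, -3.69919288e+01,
        1.78277458e-02,  8.44241964e-03,  3.12415591e-05]), 'ee_pos': array([ 0.17366323, -0.60004827,  0.23072917]), 'tool_rot': array([[ 9.60568567e-01,  2.78042921e-01, -4.02614295e-04],
       [ 2.78043195e-01, -9.60568005e-01,  1.04374593e-03],
       [-9.65322439e-05, -1.11453370e-03, -9.99999374e-01]]), 'ft_force': array([ 0.35125516, -0.19337472,  0.01518478]), 'ft_torque': array([ 0.03705211, -0.015288  , -0.00658108]), 'gripper_width': 0.08573223109480702}
scene {'fov_y': 42.87445097274662, 'cx': 320.7640667285483, 'cy': 238.42496167076507, 'xyz': array([-0.88254966, -0.85974241,  0.99296748]), 'rotation': array([[ 5.20362496e-01, -4.03498441e-01,  7.52603403e-01],
       [-8.53945348e-01, -2.46356075e-01,  4.58351423e-01],
       [ 4.64335452e-04, -8.81191065e-01, -4.72760078e-01]])}
top {'fov_y': 51.90483085349371, 'cx': 313.3055547017376, 'cy': 241.6455837917389, 'xyz': array([0.21089041, 0.01362444, 1.51866659]), 'rotation': array([[ 0.08734655, -0.97367339,  0.2105486 ],
       [-0.99617191, -0.08611098,  0.01504739],
       [ 0.0034793 , -0.21105693, -0.97746758]])}
```

View pics/scene0.png

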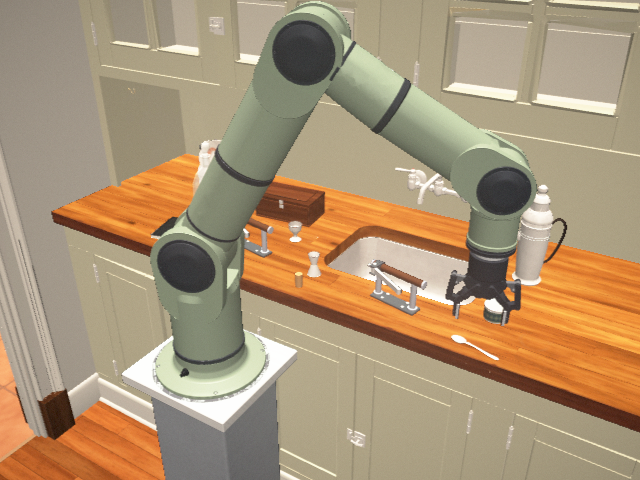

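View pics/top0.png

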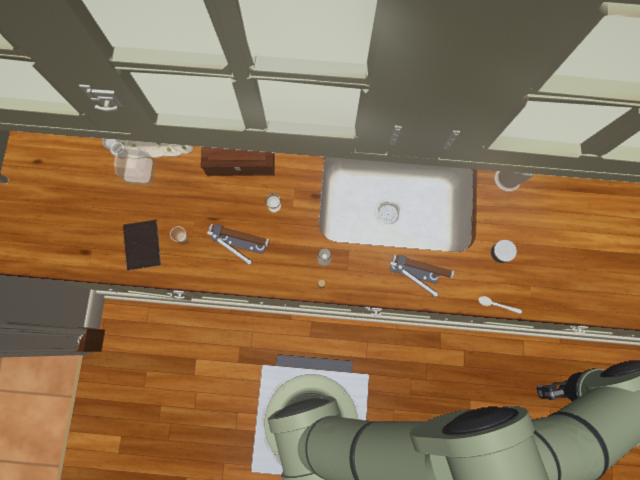

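The top view shows the left handle near pixel (238,240) and the right one near (422,272). The jigger is at (324,257), the cork at (321,284), the spoon at (500,305) and the tin at (505,250).

```bash
python3 - <<'E'
import cv2,numpy as np
p=cv2.imread("pics/top0.png")
a=cv2.resize(p[215:275,195:285],None,fx=8,fy=8,interpolation=cv2.INTER_CUBIC)
b=cv2.resize(p[245:305,380:470],None,fx=8,fy=8,interpolation=cv2.INTER_CUBIC)
cv2.imwrite("pics/ca.png",a);cv2.imwrite("pics/cb.png",b)
s=cv2.imread("pics/scene0.png")
cv2.imwrite("pics/cs.png",cv2.resize(s[210:370,230:510],None,fx=2.8,fy=2.8,interpolation=cv2.INTER_CUBIC))
E
```

```text
(no output)
```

View pics/ca.png

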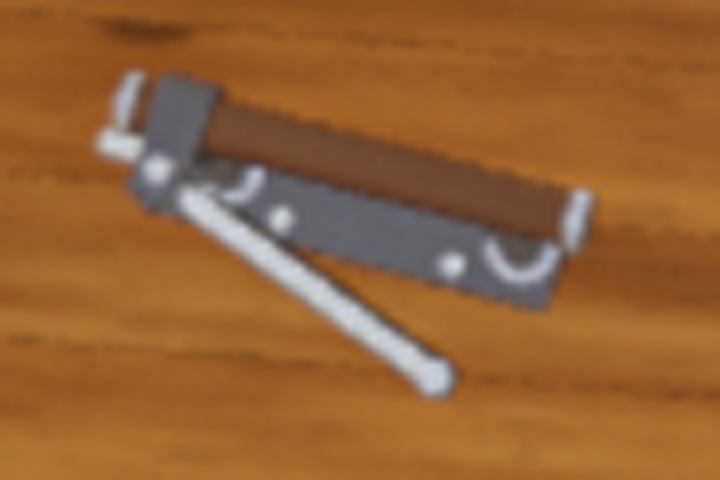

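View pics/cb.png

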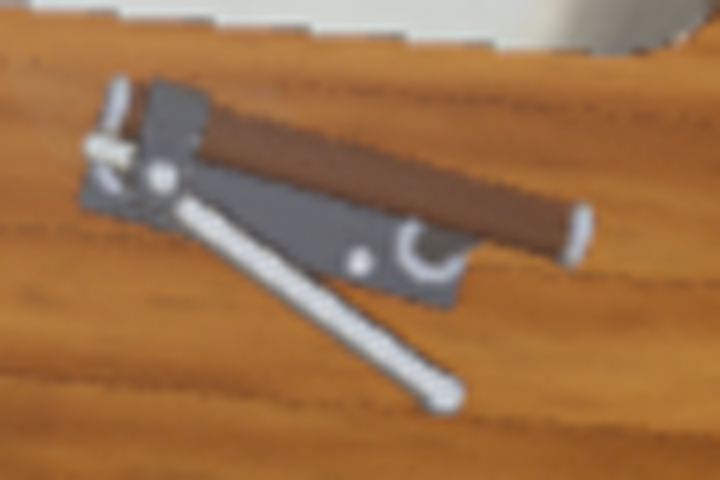

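View pics/cs.png

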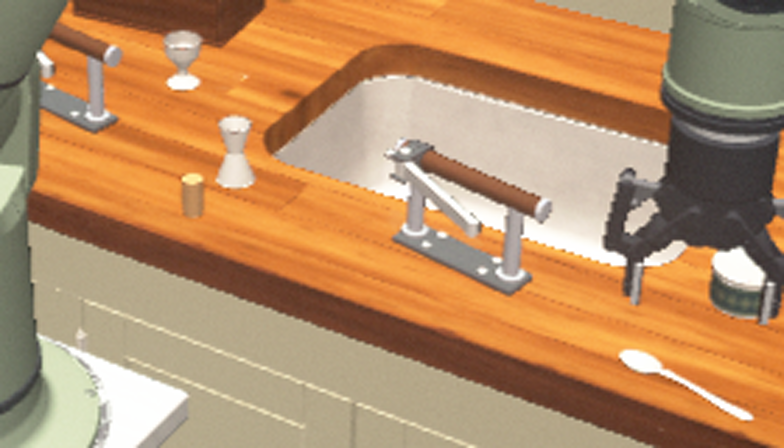

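```bash
cat > h.py <<'E'
import numpy as np,cv2
from cell import arm,camera,camera_info
def ray(n,u,v):
    i=camera_info(n);f=240/np.tan(np.radians(i["fov_y"]/2))
    d=i["rotation"]@np.array([(u-i["cx"])/f,(v-i["cy"])/f,1]);return i["xyz"],d
def onz(n,u,v,z):
    o,d=ray(n,u,v);return o+d*(z-o[2])/d[2]
def two(u1,v1,u2,v2):
    o1,d1=ray("top",u1,v1);o2,d2=ray("scene",u2,v2)
    A=np.c_[d1,-d2];s=np.linalg.lstsq(A,o2-o1,rcond=None)[0]
    a=o1+d1*s[0];b=o2+d2*s[1];return (a+b)/2,np.linalg.norm(a-b)
def dep(n,D,u,v):
    o,d=ray(n,u,v);return o+d*D[int(round(v)),int(round(u))]
def proj(n,X):
    i=camera_info(n);f=240/np.tan(np.radians(i["fov_y"]/2))
    c=i["rotation"].T@(np.array(X)-i["xyz"]);return f*c[0]/c[2]+i["cx"],f*c[1]/c[2]+i["cy"]
E
python3 - <<'E'
from h import *
np.set_printoptions(precision=4,suppress=True)
D=np.load("pics/top0.npy");S=np.load("pics/scene0.npy")
P={}
for nm,off,pts in(("L",(195,215),dict(pivot=(157,168,.117),bl=(128,100,.1),br=(578,220,.1),tip=(437,380,.109),plate_fr=(545,308,.008),plate_fl=(130,190,.008))),
 ("R",(380,245),dict(pivot=(162,178,.117),bl=(118,105,.1),br=(578,235,.1),tip=(445,392,.109),plate_fr=(452,305,.008),plate_fl=(80,208,.008)))):
    for k,(a,b,z) in pts.items():
        u=(a+.5)/8-.5+off[0];v=(b+.5)/8-.5+off[1]
        P[nm+k]=onz("top",u,v,z);print(nm,k,u,v,P[nm+k],dep("top",D,u,v))
    d=P[nm+"br"]-P[nm+"bl"];print(np.linalg.norm(d),"yaw of -y dir",np.degrees(np.arctan2(d[1],d[0]))+90)
    l=P[nm+"tip"]-P[nm+"pivot"];print("lever",np.linalg.norm(l),np.degrees(np.arctan2(l[1],l[0]))+90)
    d=P[nm+"plate_fr"]-P[nm+"plate_fl"];print("plate",np.linalg.norm(d),np.degrees(np.arctan2(d[1],d[0]))+90)
# scene: R bar end, tip
f=lambda a,b:((a+.5)/2.8-.5+230,(b+.5)/2.8-.5+210)
for k,(a,b) in dict(br=(541,210),tip=(472,226),pivot=(406,148),Lbr=(112,54)).items():
    u,v=f(a,b);print(k,u,v,dep("scene",S,u,v))
u,v=f(472,222);a,b=445,392
print(two((a+.5)/8-.5+380,(b+.5)/8-.5+245,u,v))
u,v=f(541,210);a,b=578,235
print(two((a+.5)/8-.5+380,(b+.5)/8-.5+245,u,v))
E
```

```text
L pivot 214.1875 235.5625 [0.5054 0.3245 0.117 ] [0.5058 0.3249 0.1151]
L bl 210.5625 227.0625 [0.5337 0.3423 0.1   ] [0.5309 0.3394 0.1122]
L br 266.8125 242.0625 [0.5032 0.1716 0.1   ] [0.5005 0.1701 0.1131]
L tip 249.1875 262.0625 [0.4379 0.2151 0.109 ] [0.4378 0.215  0.1097]
L plate_fr 262.6875 253.0625 [0.4861 0.1909 0.008 ] [0.4859 0.1907 0.0093]
L plate_fl 210.8125 238.3125 [0.5186 0.358  0.008 ] [0.4967 0.3334 0.1158]
0.17336826342956524 yaw of -y dir -10.1322653177005
lever 0.12880053647619524 -31.700523819596242
plate 0.17027365811525297 -11.0064354885874
R pivot 399.8125 266.8125 [ 0.4609 -0.2193  0.117 ] [ 0.4606 -0.2189  0.1191]
R bl 394.3125 257.6875 [ 0.4895 -0.2047  0.1   ] [ 0.4869 -0.2027  0.1134]
R br 451.8125 273.9375 [ 0.4563 -0.3737  0.1   ] [ 0.4539 -0.3699  0.1141]
R tip 435.1875 293.5625 [ 0.3938 -0.3254  0.109 ] [ 0.3933 -0.3245  0.1128]
R plate_fr 436.0625 282.6875 [ 0.4407 -0.3512  0.008 ] [ 0.4415 -0.3524  0.003 ]
R plate_fl 389.5625 270.5625 [ 0.4658 -0.2063  0.008 ] [ 0.4667 -0.2071  0.0031]
0.1722587547318246 yaw of -y dir -11.118220546082838
lever 0.12583393058205167 -32.294705150215165
plate 0.14704327021456337 -9.832535747555426
br 422.89285714285717 284.67857142857144 [ 0.4523 -0.3697  0.103 ]
tip 398.25 290.39285714285717 [ 0.3845 -0.328   0.1082]
pivot 374.67857142857144 262.5357142857143 [ 0.4582 -0.2202  0.1235]
Lbr 269.67857142857144 228.96428571428572 [0.502  0.1729 0.1043]
(array([ 0.3935, -0.325 ,  0.107 ]), np.float64(0.00211193608217838))
(array([ 0.4546, -0.371 ,  0.1029]), np.float64(0.004380561547355538))
```

```bash
cat >> h.py <<'E'
from scipy.spatial.transform import Rotation as R_
HAND={"R":dict(piv=np.array([.4609,-.2193]),a=np.radians(-32.2)),"L":dict(piv=np.array([.5054,.3245]),a=np.radians(-31.7))}
HALF=.0145; FR=.005
def target(h,q,gap,z,r=.105):
    """TCP pose with finger back `gap` m in front of lever at angle q"""
    H=HAND[h];a=H["a"]+q
    e=np.array([np.sin(a),-np.cos(a)]);n=np.array([np.cos(a),np.sin(a)])
    xy=H["piv"]+r*e-n*(FR+HALF+gap)
    y=np.r_[n,0];zt=np.array([0,0,-1.]);x=np.cross(y,zt)
    return np.r_[xy,z],np.c_[x,y,zt]
def delta(p,Rm,o=None):
    o=o or arm.get_obs();T=o["tool_rot"]
    return np.round((T.T@(p-o["ee_pos"]))*1000,1),np.round(R_.from_matrix(T.T@Rm).as_rotvec(),4)
E
python3 - <<'E'
from h import *
p,r=target("R",0,.025,.2);print(p,delta(p,r))
E
```

```text
[ 0.3672924  -0.28443729  0.2       ] (array([ 273.8, -249.3,   31. ]), array([-1.00e-03, -3.00e-04, -7.27e-01]))
```

arm_command --commands '[[-1,[34,-31,0],[0,0,-0.1]],[-1,[68,-62,0],[0,0,-0.2]],[-1,[103,-93,0],[0,0,-0.3]],[-1,[137,-125,0],[0,0,-0.4]],[-1,[171,-156,0],[0,0,-0.5]],[-1,[205,-187,0],[0,0,-0.6]],[-1,[240,-218,0],[0,0,-0.7]],[-1,[274,-249,0],[0,0,-0.727]]]' --grip_force 20

```text
clock: 0.9
ee_pos: [0.3683, -0.2833, 0.2313]
tool_rot: [[0.53, 0.848, -0.0], [0.848, -0.53, -0.0], [-0.0, 0.0, -1.0]]
ft_force: [1.2, -1.1, 0.0]
gripper_width: -0.0
```

```bash
python3 - <<'E'
from h import *
o=arm.get_obs();print(o['clock'],o['ee_pos'],o['ft_force'],o['joints'],o['gripper_width'])
p,r=target("R",0,.025,.0865);print(p,delta(p,r))
E
```

```text
0.9 [ 0.36828929 -0.28327965  0.23130249] [ 1.2258122  -1.06701834  0.00759627] [ 46.01998917  16.14506077 -19.07215661 114.20903384   6.74736651
  50.68485594  -8.62495036] -6.392652484880045e-06
[ 0.3672924  -0.28443729  0.0865    ] (array([ -1.5,  -0.2, 144.8]), array([0.    , 0.    , 0.0037]))
```

arm_command --commands '[[-1,[-1,0,25],[0,0,0]],[-1,[-1,0,50],[0,0,0]],[-1,[-1,0,75],[0,0,0]],[-1,[-1,0,100],[0,0,0]],[-1,[-1,0,120],[0,0,0]],[-1,[-1,0,135],[0,0,0]],[-1,[-1,0,145],[0,0,0]],[-1,[-1,0,145],[0,0,0]]]'

```text
clock: 1.7
ee_pos: [0.3667, -0.2854, 0.0853]
tool_rot: [[0.533, 0.846, -0.002], [0.846, -0.533, 0.001], [0.0, -0.002, -1.0]]
ft_force: [0.1, -0.2, 0.0]
gripper_width: 0.0002
```

```bash
python3 - <<'E'
from h import *
o=arm.get_obs();print(o['clock'],o['ee_pos'],o['ft_force'],o['ft_torque'])
for n,(x,y,w,h) in dict(scene=(330,210,160,120),top=(370,230,120,90)).items():
    p,d=camera(n);cv2.imwrite(f"pics/{n}1.png",cv2.resize(p[y:y+h,x:x+w],None,fx=5,fy=5,interpolation=cv2.INTER_CUBIC))
for i in range(3):
    print(arm.get_obs()['ft_force'])
p,r=target("R",0,.0,.0865);print(p,delta(p,r))
E
```

```text
1.7 [ 0.36673528 -0.2854128   0.0853387 ] [ 0.09994325 -0.19755467  0.03124264] [-0.01615055  0.04389766  0.00856534]
[-1.8120698   0.04536666 -0.09138949]
[-1.8120698   0.04536666 -0.09138949]
[-1.8120698   0.04536666 -0.09138949]
[ 0.38844722 -0.2977592   0.0865    ] (array([ 1.2, 24.2,  0.1]), array([ 0.0001,  0.    , -0.0001]))
```

View pics/scene1.png

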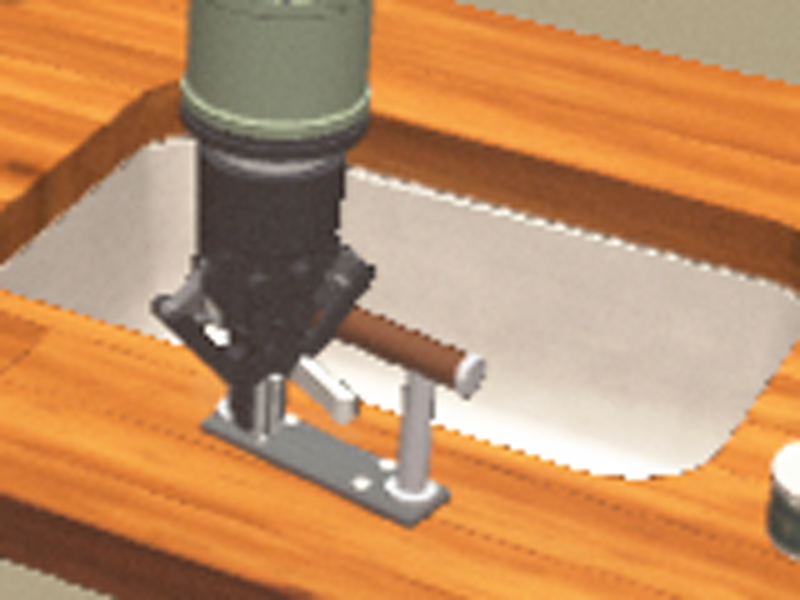

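View pics/top1.png

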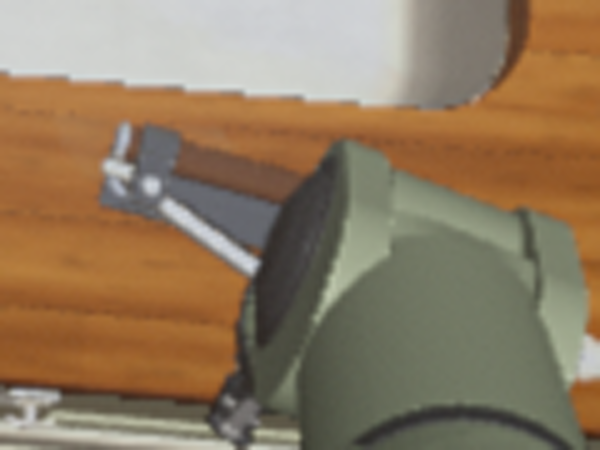

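The scene view shows the closed fingertips at crop (260,430), in front of the right lever, whose free end is at (345,405), and at lever height. In the top view the wrist hides the contact.

```bash
python3 - <<'E'
from h import *
o=arm.get_obs();print(o['clock'],o['ee_pos'],o['ft_force'],o['ft_torque'],o['joint_efforts'])
for q in(0,.04,.08,.12,.16,.18,.2,.22,.25,.3,.35,.41):
    p,r=target("R",q,.0,.087);print(q,*delta(p,r))
E
```

```text
1.8 [ 0.36732075 -0.28589342  0.0866395 ] [-1.8120698   0.04536666 -0.09138949] [0.03267132 0.03864843 0.00416499] [-2.64794882e-01 -7.43684149e+01 -1.91407889e+00 -2.09737015e+01
  7.17108767e-02 -1.15819001e-01 -5.51893143e-02]
0 [ 1.2 24.2 -0.4] [ 0.0001  0.     -0.0001]
0.04 [ 0.5 28.4 -0.4] [ 0.0001  0.     -0.0401]
0.08 [-0.  32.7 -0.4] [ 0.0001  0.     -0.0801]
0.12 [-0.4 36.9 -0.4] [ 1.000e-04  0.000e+00 -1.201e-01]
0.16 [-0.5 41.2 -0.4] [ 1.000e-04  0.000e+00 -1.601e-01]
0.18 [-0.6 43.3 -0.4] [ 1.000e-04  0.000e+00 -1.801e-01]
0.2 [-0.6 45.4 -0.4] [ 1.000e-04  0.000e+00 -2.001e-01]
0.22 [-0.5 47.6 -0.4] [ 1.000e-04  0.000e+00 -2.201e-01]
0.25 [-0.3 50.8 -0.4] [ 1.000e-04  0.000e+00 -2.501e-01]
0.3 [ 0.1 56.1 -0.4] [ 1.000e-04  0.000e+00 -3.001e-01]
0.35 [ 0.9 61.4 -0.4] [ 1.000e-04  0.000e+00 -3.501e-01]
0.41 [ 2.2 67.7 -0.4] [ 1.000e-04  0.000e+00 -4.101e-01]
```

arm_command --commands '[[-1,[1,8,0],[0,0,0]],[-1,[1,16,0],[0,0,0]],[-1,[1,22,0],[0,0,0]],[-1,[1,26,0],[0,0,-0.02]],[-1,[0.5,29,0],[0,0,-0.05]],[-1,[0,32,0],[0,0,-0.08]],[-1,[0,35,0],[0,0,-0.11]],[-1,[0,35,0],[0,0,-0.11]]]'

```text
clock: 2.6
ee_pos: [0.3969, -0.3047, 0.0862]
tool_rot: [[0.435, 0.9, -0.0], [0.9, -0.435, 0.0], [0.0, -0.0, -1.0]]
ft_force: [-2.6, 0.7, 0.6]
gripper_width: 0.0001
```

```bash
cat >> h.py <<'E'
def rep():
    o=arm.get_obs();T=o["tool_rot"];print(o['clock'],o['ee_pos'],"Ftool",np.round(T.T@o['ft_force'],2),"Mtool",np.round(T.T@o['ft_torque'],3))
E
python3 - <<'E'
from h import *
rep()
for n,(x,y,w,h) in dict(scene=(330,210,160,120)).items():
    p,d=camera(n);cv2.imwrite(f"pics/{n}2.png",cv2.resize(p[y:y+h,x:x+w],None,fx=5,fy=5,interpolation=cv2.INTER_CUBIC))
rep();camera("top");rep()
E
```

```text
2.6 [ 0.39687506 -0.30469689  0.08622264] Ftool [-0.48 -2.68 -0.63] Mtool [ 0.451 -0.078  0.008]
2.65 [ 0.39672641 -0.30457331  0.08622932] Ftool [-0.13 -2.24 -2.53] Mtool [ 0.575 -0.086 -0.083]
2.7 [ 0.39661685 -0.30449921  0.08622482] Ftool [-0.48 -2.62 -0.92] Mtool [ 0.543 -0.154  0.024]
```

View pics/scene2.png

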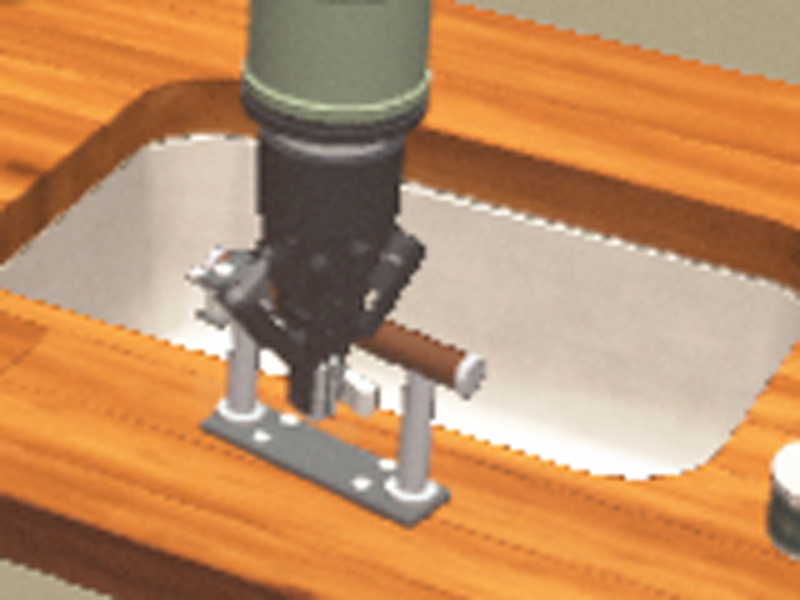

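The right-hand lever's free end has moved to crop (362,395) and the fingers touch its front at about 2.5 N. I'll advance in small steps.

arm_command --commands '[[-1,[0,0.5,0],[0,0,-0.005]],[-1,[0,1,0],[0,0,-0.01]],[-1,[0,1.5,0],[0,0,-0.015]],[-1,[0,2,0],[0,0,-0.02]],[-1,[0,2.5,0],[0,0,-0.025]],[-1,[0,3,0],[0,0,-0.03]],[-1,[0,3,0],[0,0,-0.03]],[-1,[0,3,0],[0,0,-0.03]]]'

```text
clock: 3.5
ee_pos: [0.3995, -0.3058, 0.0863]
tool_rot: [[0.41, 0.912, -0.0], [0.912, -0.41, 0.0], [0.0, -0.0, -1.0]]
ft_force: [-4.3, -0.4, -0.4]
gripper_width: 0.0003
```

```bash
python3 - <<'E'
from h import *
rep();camera("top");rep()
E
```

```text
3.5 [ 0.39948448 -0.30580502  0.08627011] Ftool [-2.14 -3.76  0.44] Mtool [ 0.554 -0.455  0.005]
3.55 [ 0.39950619 -0.30577972  0.08627317] Ftool [-3.11 -1.62 -0.17] Mtool [ 0.61  -0.44   0.013]
```

arm_command --commands '[[-1,[-0.5,0.2,0],[0,0,-0.002]],[-1,[-0.8,0.5,0],[0,0,-0.005]],[-1,[-0.8,0.8,0],[0,0,-0.008]],[-1,[-0.9,1.1,0],[0,0,-0.011]],[-1,[-0.9,1.4,0],[0,0,-0.014]],[-1,[-1,1.5,0],[0,0,-0.015]],[-1,[-1,1.5,0],[0,0,-0.015]],[-1,[-1,1.5,0],[0,0,-0.015]]]'

```text
clock: 4.35
ee_pos: [0.4005, -0.3073, 0.0863]
tool_rot: [[0.396, 0.918, 0.0], [0.918, -0.396, 0.0], [0.0, -0.0, -1.0]]
ft_force: [-2.2, 3.4, -1.4]
gripper_width: -0.0
```

```bash
python3 - <<'E'
from h import *
rep();camera("top");rep()
for q in (.14,.155,.18,.2): print(q,*delta(*target("R",q,0,.087)))
E
```

```text
4.35 [ 0.40047292 -0.30732773  0.08628104] Ftool [ 2.25 -3.32  1.41] Mtool [ 0.546  0.424 -0.045]
4.4 [ 0.40049145 -0.30729717  0.08629522] Ftool [ 2.36 -2.53  1.11] Mtool [ 0.544  0.421 -0.005]
0.14 [ 0.  -0.4 -0.7] [-0.    -0.     0.015]
0.155 [-0.3  1.1 -0.7] [-0. -0. -0.]
0.18 [-0.7  3.8 -0.7] [-0.    -0.    -0.025]
0.2 [-1.   5.9 -0.7] [-0.    -0.    -0.045]
```

arm_command --commands '[[-1,[0,0.3,0],[0,0,-0.003]],[-1,[0,0.6,0],[0,0,-0.006]],[-1,[0,0.9,0],[0,0,-0.009]],[-1,[0,1.2,0],[0,0,-0.012]],[-1,[0,1.5,0],[0,0,-0.015]],[-1,[0,1.5,0],[0,0,-0.015]],[-1,[0,1.5,0],[0,0,-0.015]],[-1,[0,1.5,0],[0,0,-0.015]]]'

```text
clock: 5.2
ee_pos: [0.4018, -0.308, 0.0863]
tool_rot: [[0.382, 0.924, -0.0], [0.924, -0.382, -0.0], [-0.0, -0.0, -1.0]]
ft_force: [-3.9, -0.4, -0.1]
gripper_width: -0.0001
```

```bash
python3 - <<'E'
from h import *
rep()
E
```

```text
5.2 [ 0.4017902  -0.30801978  0.08630292] Ftool [-1.87 -3.41  0.14] Mtool [ 0.577 -0.24   0.018]
```

arm_command --commands '[[-1,[-0.2,0.3,0],[0,0,-0.003]],[-1,[-0.3,0.6,0],[0,0,-0.006]],[-1,[-0.3,0.9,0],[0,0,-0.009]],[-1,[-0.4,1.2,0],[0,0,-0.012]],[-1,[-0.5,1.5,0],[0,0,-0.015]],[-1,[-0.5,1.5,0],[0,0,-0.015]],[-1,[-0.5,1.5,0],[0,0,-0.015]],[-1,[-0.5,1.5,0],[0,0,-0.015]]]'

```text
clock: 6.0
ee_pos: [0.4031, -0.3089, 0.0863]
tool_rot: [[0.368, 0.93, 0.0], [0.93, -0.368, 0.0], [0.0, -0.0, -1.0]]
ft_force: [-3.2, 2.4, -1.2]
gripper_width: -0.0002
```

```bash
python3 - <<'E'
from h import *
rep()
for q in (.155,.18,.2): print(q,*delta(*target("R",q,0,.087)))
E
```

```text
6.0 [ 0.4030578  -0.30892064  0.0862822 ] Ftool [ 1.03 -3.88  1.17] Mtool [0.569 0.023 0.012]
0.155 [ 0.3 -1.9 -0.7] [-0.     -0.0001  0.0299]
0.18 [-0.3  0.8 -0.7] [-0.     -0.0001  0.0049]
0.2 [-0.7  2.9 -0.7] [-0.     -0.0001 -0.0151]
```

arm_command --commands '[[-1,[-0.1,0.3,0],[0,0,-0.003]],[-1,[-0.1,0.6,0],[0,0,-0.006]],[-1,[-0.2,0.9,0],[0,0,-0.009]],[-1,[-0.2,1.2,0],[0,0,-0.012]],[-1,[-0.3,1.5,0],[0,0,-0.015]],[-1,[-0.3,1.5,0],[0,0,-0.015]],[-1,[-0.3,1.5,0],[0,0,-0.015]],[-1,[-0.3,1.5,0],[0,0,-0.015]]]'

```text
clock: 6.8
ee_pos: [0.4043, -0.3097, 0.0863]
tool_rot: [[0.354, 0.935, 0.0], [0.935, -0.354, 0.0], [0.0, -0.0, -1.0]]
ft_force: [-1.3, 3.7, 0.3]
gripper_width: -0.0001
```

```bash
python3 - <<'E'
from h import *
rep()
for q in (.18,.2,.22): print(q,*delta(*target("R",q,0,.087)))
E
```

```text
6.8 [ 0.40434439 -0.30973523  0.08630034] Ftool [ 3.   -2.51 -0.29] Mtool [0.586 0.211 0.027]
0.18 [ 0.  -0.7 -0.7] [-0.     -0.0001  0.0199]
0.2 [-0.4  1.4 -0.7] [-0.     -0.0001 -0.0001]
0.22 [-0.8  3.5 -0.7] [-0.     -0.0001 -0.0201]
```

arm_command --commands '[[-1,[0,0.3,0],[0,0,-0.003]],[-1,[-0.1,0.6,0],[0,0,-0.006]],[-1,[-0.1,0.9,0],[0,0,-0.009]],[-1,[-0.2,1.2,0],[0,0,-0.012]],[-1,[-0.2,1.5,0],[0,0,-0.015]],[-1,[-0.2,1.8,0],[0,0,-0.017]],[-1,[-0.3,2,0],[0,0,-0.019]],[-1,[-0.3,2,0],[0,0,-0.019]]]'

```text
clock: 7.6
ee_pos: [0.4061, -0.3108, 0.0863]
tool_rot: [[0.336, 0.942, 0.0], [0.942, -0.336, 0.0], [0.0, 0.0, -1.0]]
ft_force: [-2.5, 1.4, 0.2]
gripper_width: -0.0001
```

```bash
python3 - <<'E'
from h import *
rep()
for q in (.2,.22): print(q,*delta(*target("R",q,0,.087)))
p,d=camera("scene");x,y,w,h=(330,210,160,120);cv2.imwrite(f"pics/scene3.png",cv2.resize(p[y:y+h,x:x+w],None,fx=5,fy=5,interpolation=cv2.INTER_CUBIC))
E
```

```text
7.6 [ 0.4061448  -0.31078128  0.08630673] Ftool [ 0.52 -2.87 -0.25] Mtool [ 0.593  0.205 -0.04 ]
0.2 [-0.  -0.7 -0.7] [ 0.     -0.      0.0191]
0.22 [-0.5  1.4 -0.7] [ 0.     -0.     -0.0009]
```

View pics/scene3.png

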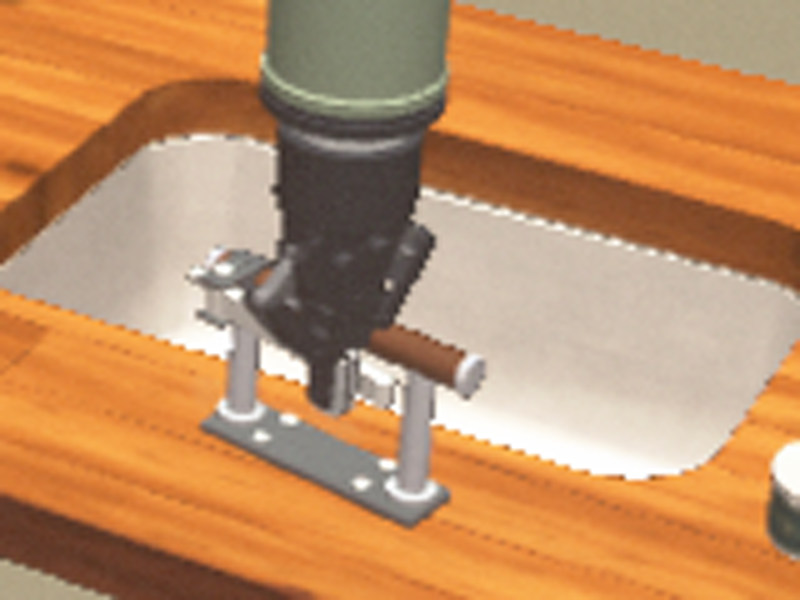

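Lever end is now at crop (378,388). I'll compare that with projected tip positions.

```bash
python3 - <<'E'
from h import *
H=HAND["R"]
for q in (0,.1,.15,.18,.21,.25,.3,.41):
    a=H["a"]+q
    X=np.r_[H["piv"]+.132*np.array([np.sin(a),-np.cos(a)]),.1]
    u,v=proj("scene",X);print(q,(u+.5-330)*5,(v+.5-210)*5)
rep()
E
```

```text
0 352.87079182937333 413.8027649728994
0.1 373.0785687309958 407.1394084233944
0.15 382.5516934854474 403.39105998060205
0.18 388.01880928957814 401.0158258368216
0.21 393.31701785431363 398.5493937749419
0.25 400.1101107722607 395.124057284641
0.3 408.1503964257979 390.63277863892637
0.41 423.9859513175662 380.00158069311397
7.65 [ 0.40611399 -0.31078926  0.08630042] Ftool [ 0.92 -2.53 -0.46] Mtool [ 0.613  0.179 -0.013]
```

arm_command --commands '[[-1,[0,0.3,0],[0,0,-0.003]],[-1,[-0.1,0.6,0],[0,0,-0.006]],[-1,[-0.1,0.9,0],[0,0,-0.009]],[-1,[-0.2,1.2,0],[0,0,-0.012]],[-1,[-0.2,1.5,0],[0,0,-0.015]],[-1,[-0.2,1.8,0],[0,0,-0.017]],[-1,[-0.3,2,0],[0,0,-0.019]],[-1,[-0.3,2,0],[0,0,-0.019]]]'

```text
clock: 8.45
ee_pos: [0.4079, -0.3118, 0.0863]
tool_rot: [[0.318, 0.948, 0.0], [0.948, -0.318, 0.0], [0.0, 0.0, -1.0]]
ft_force: [-3.0, 1.5, -0.2]
gripper_width: 0.0004
```

```bash
python3 - <<'E'
from h import *
rep()
for q in (.22,): print(q,*delta(*target("R",q,0,.087)))
E
```

```text
8.45 [ 0.40791422 -0.31175832  0.08628735] Ftool [ 0.47 -3.35  0.17] Mtool [0.609 0.011 0.006]
0.22 [-0.1 -0.6 -0.7] [ 0.    -0.     0.018]
```

arm_command --commands '[[-1,[-0.1,0.5,0],[0,0,-0.005]],[-1,[-0.2,1,0],[0,0,-0.01]],[-1,[-0.2,1.5,0],[0,0,-0.015]],[-1,[-0.3,2,0],[0,0,-0.02]],[-1,[-0.4,2.5,0],[0,0,-0.025]],[-1,[-0.5,3,0],[0,0,-0.03]],[-1,[-0.6,3.5,0],[0,0,-0.035]],[-1,[-0.6,4,0],[0,0,-0.038]]]'

```text
clock: 9.25
ee_pos: [0.4115, -0.3136, 0.0863]
tool_rot: [[0.282, 0.959, -0.0], [0.959, -0.282, -0.0], [-0.0, -0.0, -1.0]]
ft_force: [-3.1, 0.6, 0.2]
gripper_width: -0.0002
```

```bash
python3 - <<'E'
from h import *
rep()
for q in (.26,.36,.41): print(q,*delta(*target("R",q,0,.087)))
E
```

```text
9.25 [ 0.41150249 -0.31360948  0.08630321] Ftool [-0.31 -3.19 -0.18] Mtool [ 0.636 -0.125 -0.045]
0.26 [-0.3 -0.4 -0.7] [-0.      0.      0.0163]
0.36 [-1.9 10.2 -0.7] [-0.      0.     -0.0837]
0.41 [-2.3 15.5 -0.7] [-0.      0.     -0.1337]
```

The right lever has gone past 0.25 rad with no stop, so it is the slack one. I'll continue to its end of travel.

arm_command --commands '[[-1,[-0.3,1.5,0],[0,0,-0.014]],[-1,[-0.5,3,0],[0,0,-0.028]],[-1,[-0.8,4.5,0],[0,0,-0.042]],[-1,[-1.1,6,0],[0,0,-0.056]],[-1,[-1.3,7.5,0],[0,0,-0.07]],[-1,[-1.5,8.5,0],[0,0,-0.08]],[-1,[-1.6,9.5,0],[0,0,-0.088]],[-1,[-1.7,10,0],[0,0,-0.092]]]'

```text
clock: 10.05
ee_pos: [0.4207, -0.3179, 0.0863]
tool_rot: [[0.192, 0.981, 0.0], [0.981, -0.192, 0.0], [0.0, 0.0, -1.0]]
ft_force: [-3.2, 3.5, 0.9]
gripper_width: 0.0001
```

```bash
python3 - <<'E'
from h import *
rep()
for q in (.36,.41): print(q,*delta(*target("R",q,0,.087)))
p,d=camera("scene");x,y,w,h=(330,210,160,120);cv2.imwrite(f"pics/scene4.png",cv2.resize(p[y:y+h,x:x+w],None,fx=5,fy=5,interpolation=cv2.INTER_CUBIC))
E
```

```text
10.05 [ 0.42073122 -0.31787561  0.08626568] Ftool [ 2.85 -3.86 -0.92] Mtool [ 0.766  0.5   -0.084]
0.36 [-0.4  0.1 -0.7] [ 0.     -0.0002  0.0086]
0.41 [-1.3  5.3 -0.7] [ 0.     -0.0002 -0.0414]
```

View pics/scene4.png

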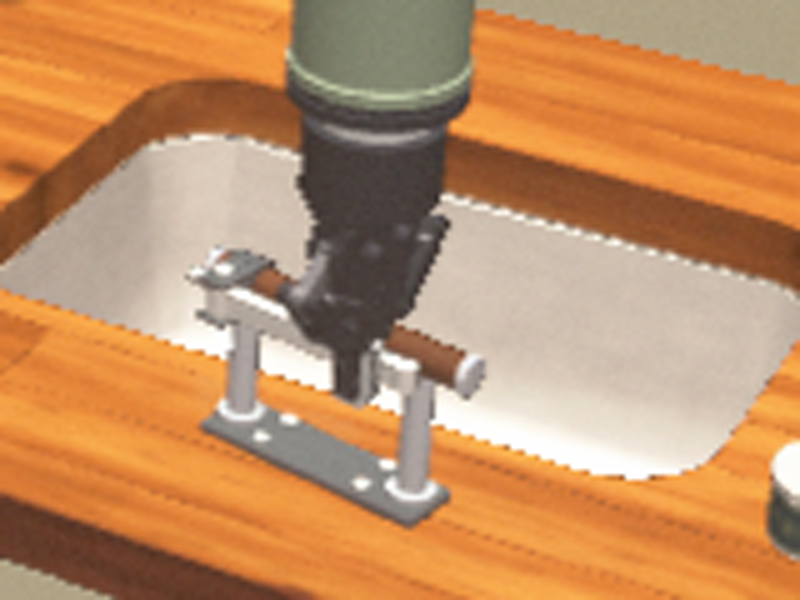

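The lever is now almost parallel to the bar, with its end at crop (402,375) and a few mm still to go.

arm_command --commands '[[-1,[0,0.5,0],[0,0,-0.005]],[-1,[0,1,0],[0,0,-0.01]],[-1,[0,1.5,0],[0,0,-0.015]],[-1,[0,2,0],[0,0,-0.019]],[-1,[0,2.3,0],[0,0,-0.022]],[-1,[0,2.6,0],[0,0,-0.025]],[-1,[0,2.8,0],[0,0,-0.027]],[-1,[0,3,0],[0,0,-0.029]]]'

```text
clock: 10.9
ee_pos: [0.4235, -0.3188, 0.0863]
tool_rot: [[0.164, 0.986, -0.0], [0.986, -0.164, -0.0], [-0.0, -0.0, -1.0]]
ft_force: [-4.1, -1.9, -0.1]
gripper_width: 0.0
```

```bash
python3 - <<'E'
from h import *
rep()
for q in (.39,.41): print(q,*delta(*target("R",q,0,.087)))
E
```

```text
10.9 [ 0.42347472 -0.31882895  0.08629585] Ftool [-2.51 -3.73  0.07] Mtool [ 0.835 -0.316 -0.003]
0.39 [-0.5  0.3 -0.7] [-0.      0.0002  0.0069]
0.41 [-0.9  2.4 -0.7] [-0.      0.0002 -0.0131]
```

arm_command --commands '[[-1,[-0.2,0.3,0],[0,0,-0.003]],[-1,[-0.3,0.6,0],[0,0,-0.006]],[-1,[-0.4,0.9,0],[0,0,-0.009]],[-1,[-0.4,1.2,0],[0,0,-0.012]],[-1,[-0.5,1.5,0],[0,0,-0.015]],[-1,[-0.5,1.5,0],[0,0,-0.015]],[-1,[-0.5,1.5,0],[0,0,-0.015]],[-1,[-0.5,1.5,0],[0,0,-0.015]]]'

```text
clock: 11.7
ee_pos: [0.4249, -0.3194, 0.0863]
tool_rot: [[0.15, 0.989, 0.0], [0.989, -0.15, -0.0], [-0.0, 0.0, -1.0]]
ft_force: [-3.9, -0.3, -0.7]
gripper_width: -0.0002
```

```bash
python3 - <<'E'
from h import *
rep()
for q in (.41,): print(q,*delta(*target("R",q,0,.087)))
E
```

```text
11.7 [ 0.42493046 -0.31938114  0.08629025] Ftool [-0.86 -3.84  0.69] Mtool [ 0.727 -0.344  0.006]
0.41 [-0.6  0.9 -0.7] [0.     0.     0.0019]
```

arm_command --commands '[[-1,[-0.1,0.2,0],[0,0,-0.001]],[-1,[-0.2,0.4,0],[0,0,-0.002]],[-1,[-0.3,0.6,0],[0,0,-0.003]],[-1,[-0.3,0.8,0],[0,0,-0.004]],[-1,[-0.3,1,0],[0,0,-0.005]],[-1,[-0.3,1.2,0],[0,0,-0.007]],[-1,[-0.3,1.2,0],[0,0,-0.007]],[-1,[-0.3,1.2,0],[0,0,-0.007]]]'

```text
clock: 12.5
ee_pos: [0.4257, -0.3197, 0.0862]
tool_rot: [[0.143, 0.99, -0.001], [0.99, -0.143, 0.0], [0.0, -0.001, -1.0]]
ft_force: [-7.1, 1.2, 2.9]
gripper_width: 0.0004
```

```bash
python3 - <<'E'
from h import *
rep()
for q in (.41,): print(q,*delta(*target("R",q,0,.087)))
E
```

```text
12.5 [ 0.42572981 -0.31966676  0.08623296] Ftool [ 0.15 -7.2  -2.87] Mtool [ 1.33   0.021 -0.046]
0.41 [-0.5  0.1 -0.8] [-0.0008 -0.0002  0.009 ]
```

The stop was reached at 7 N, at model angle 0.41 rad, so the lever is against the bar. I'll take one picture, then retreat.

```bash
python3 - <<'E'
from h import *
p,d=camera("scene");x,y,w,h=(330,210,160,120);cv2.imwrite(f"pics/scene5.png",cv2.resize(p[y:y+h,x:x+w],None,fx=5,fy=5,interpolation=cv2.INTER_CUBIC))
for q,g in ((.35,0),(.3,0),(.25,0),(.2,0),(.15,0),(.1,0),(.05,0.003),(0,.006),(0,.03)): print(q,g,*delta(*target("R",q,g,.087)))
E
```

```text
0.35 0 [ 1.  -6.1 -0.8] [-0.0008 -0.0001  0.069 ]
0.3 0 [  2.4 -11.3  -0.7] [-8.00e-04 -1.00e-04  1.19e-01]
0.25 0 [  4.1 -16.3  -0.7] [-8.00e-04 -1.00e-04  1.69e-01]
0.2 0 [  6.1 -21.3  -0.7] [-8.00e-04 -1.00e-04  2.19e-01]
0.15 0 [  8.3 -26.2  -0.7] [-0.0009 -0.      0.269 ]
0.1 0 [ 10.8 -30.9  -0.7] [-0.0009 -0.      0.319 ]
0.05 0.003 [ 14.6 -38.3  -0.7] [-0.0009  0.      0.369 ]
0 0.006 [ 18.8 -45.5  -0.7] [-0.0009  0.      0.419 ]
0 0.03 [ 28.6 -67.4  -0.7] [-0.0009  0.      0.419 ]
```

View pics/scene5.png

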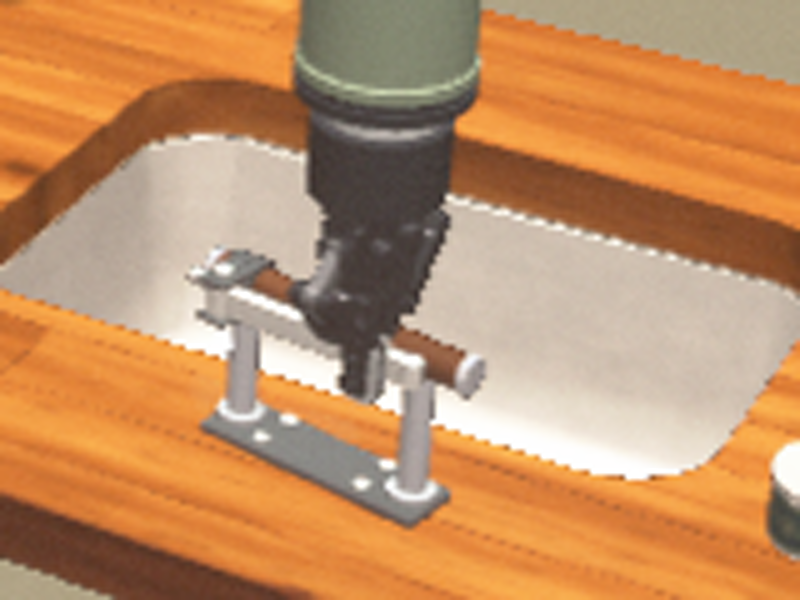

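The right lever lies along the bar, its end at crop (410,367) touching it, so this handle is slack. I'll release it gently, following the spring back.

arm_command --commands '[[-1,[1,-6,0],[0,0,0.07]],[-1,[2.5,-11.5,0],[0,0,0.12]],[-1,[5,-18.5,0],[0,0,0.19]],[-1,[8,-26,0],[0,0,0.27]],[-1,[12,-34,0],[0,0,0.34]],[-1,[17,-43,0],[0,0,0.4]],[-1,[23,-55,0],[0,0,0.42]],[-1,[28.5,-67.5,0],[0,0,0.42]]]'

```text
clock: 13.35
ee_pos: [0.364, -0.2817, 0.0865]
tool_rot: [[0.534, 0.846, 0.002], [0.846, -0.534, -0.001], [0.001, 0.002, -1.0]]
ft_force: [-0.4, -0.6, -0.1]
gripper_width: 0.0002
```

```bash
python3 - <<'E'
from h import *
rep();print(arm.get_obs()['joints'])
p,r=target("R",0,.03,.22);print(p,delta(p,r))
p,r=target("L",0,.03,.22);print(p,delta(p,r))
E
```

```text
13.35 [ 0.36399286 -0.28170069  0.08654976] Ftool [-0.75 -0.01  0.15] Mtool [0.002 0.004 0.025]
[ 42.05985609  29.24562318 -15.00809893 122.12685085  14.53546382
  30.16368838 -15.99717029]
[ 0.36306143 -0.28177291  0.22      ] (array([  -0.5,   -0.5, -133.5]), array([ 0.0018, -0.0005, -0.0012]))
[0.40811033 0.26117568 0.22      ] (array([ 482.7, -252.3, -133.7]), array([ 0.0018, -0.0005, -0.0099]))
```

Raise, then cross to the left.

arm_command --commands '[[-1,[0,0,-20],[0,0,0]],[-1,[0,0,-50],[0,0,0]],[-1,[0,0,-80],[0,0,0]],[-1,[0,0,-110],[0,0,0]],[-1,[10,5,-134],[0,0,0]],[-1,[35,15,-134],[0,0,0]],[-1,[65,20,-134],[0,0,0]],[-1,[100,20,-134],[0,0,0]]]'

```text
clock: 14.15
ee_pos: [0.4352, -0.2078, 0.2208]
tool_rot: [[0.535, 0.845, 0.002], [0.845, -0.535, -0.001], [0.001, 0.002, -1.0]]
ft_force: [0.9, -0.0, -0.7]
gripper_width: -0.0006
```

```bash
python3 - <<'E'
from h import *
rep();print(arm.get_obs()['joints'])
p,d=camera("top");x,y,w,h=(370,230,120,90);cv2.imwrite(f"pics/top6.png",cv2.resize(p[y:y+h,x:x+w],None,fx=5,fy=5,interpolation=cv2.INTER_CUBIC))
p,r=target("L",0,.03,.22);print(p,delta(p,r))
m=np.array([.45,0,.22]);print(delta(m,r))
E
```

```text
14.15 [ 0.43520337 -0.20777506  0.22083094] Ftool [0.42 0.75 0.69] Mtool [-0.056 -0.053 -0.009]
[ 35.79655753  18.71996509 -21.47943217 112.55988975   8.80695635
  50.13359748 -22.61740443]
[0.40811033 0.26117568 0.22      ] (array([ 377.2, -270.9,    1.5]), array([ 0.0025, -0.0033, -0.005 ]))
(array([177.9, -97. ,   1.3]), array([ 0.0025, -0.0033, -0.005 ]))
```

View pics/top6.png

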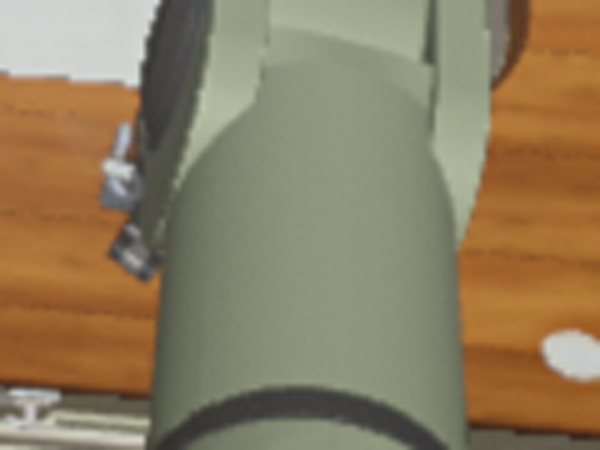

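The arm hides the right handle from above, so I'll check it later. Now I'll cross to the left.

arm_command --commands '[[-1,[40,-20,0],[0,0,0]],[-1,[80,-40,0],[0,0,0]],[-1,[120,-65,0],[0,0,0]],[-1,[160,-88,0],[0,0,0]],[-1,[200,-115,0],[0,0,0]],[-1,[240,-145,0],[0,0,0]],[-1,[278,-178,0],[0,0,0]],[-1,[312,-208,0],[0,0,0]]]'

```text
clock: 15.0
ee_pos: [0.424, 0.1695, 0.2208]
tool_rot: [[0.533, 0.846, 0.002], [0.846, -0.533, 0.001], [0.002, 0.001, -1.0]]
ft_force: [0.5, -1.0, 0.7]
gripper_width: -0.0003
```

```bash
python3 - <<'E'
from h import *
rep();print(arm.get_obs()['joints'])
p,d=camera("top");cv2.imwrite(f"pics/top7.png",p)
p,r=target("L",0,.025,.22);print(p,delta(p,r))
E
```

```text
15.0 [0.4240394  0.16954583 0.22078498] Ftool [-0.56  0.98 -0.71] Mtool [-0.015 -0.01   0.014]
[ -3.00866974  17.6081609  -31.81819028 115.56045488  12.03045875
  49.85372053 -73.61242824]
[0.41236438 0.25854832 0.22      ] (array([ 64.2, -51.9,   1.6]), array([-0.0009, -0.0051, -0.0023]))
```

View pics/top7.png

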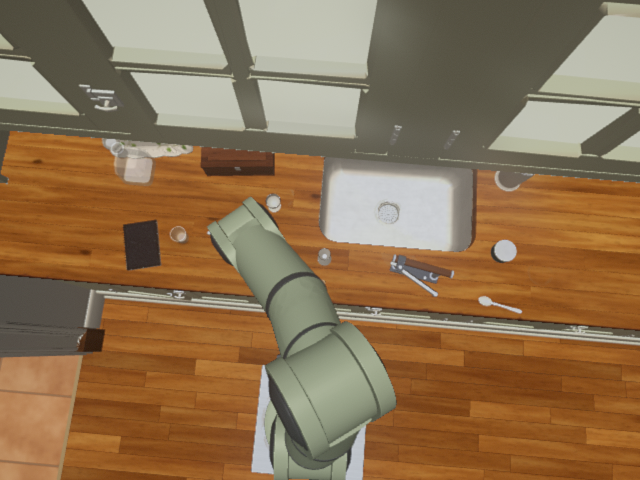

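The right lever is back at rest, its end at (436,294) as in the first picture. The jigger and cork are unmoved.

arm_command --commands '[[-1,[20,-16,0],[0,0,0]],[-1,[42,-34,0],[0,-0.002,0]],[-1,[64,-52,0],[0,-0.005,0]],[-1,[64,-52,30],[0,-0.005,0]],[-1,[64,-52,65],[0,-0.005,0]],[-1,[64,-52,100],[0,-0.005,0]],[-1,[64,-52,125],[0,-0.005,0]],[-1,[64,-52,133],[0,-0.005,0]]]'

```text
clock: 15.85
ee_pos: [0.4137, 0.2486, 0.0855]
tool_rot: [[0.533, 0.846, -0.005], [0.846, -0.533, -0.005], [-0.007, -0.002, -1.0]]
ft_force: [0.1, -0.0, 0.5]
gripper_width: 0.0002
```

```bash
python3 - <<'E'
from h import *
rep();print(arm.get_obs()['joints'])
p,d=camera("top");x,y,w,h=(180,200,120,90);cv2.imwrite(f"pics/top8.png",cv2.resize(p[y:y+h,x:x+w],None,fx=5,fy=5,interpolation=cv2.INTER_CUBIC))
rep()
for q in (0,.04,.08,.12,.15,.18):print(q,*delta(*target("L",q,.0,.087)))
E
```

```text
15.85 [0.41372999 0.24857062 0.08547599] Ftool [ 0.01  0.1  -0.53] Mtool [-0.025  0.002 -0.006]
[-17.84892519  32.38230225 -26.56444784 118.15499945  24.59643639
  35.20097861 -93.56198415]
15.9 [0.41388487 0.24864535 0.08568197] Ftool [-0.27 -0.16  1.2 ] Mtool [ 0.054 -0.066  0.004]
0 [ 7.8 18.4 -1.4] [-0.0014  0.0064 -0.0091]
0.04 [ 7.1 22.7 -1.4] [-0.0015  0.0064 -0.0491]
0.08 [ 6.6 26.9 -1.4] [-0.0016  0.0063 -0.0891]
0.12 [ 6.3 31.2 -1.4] [-0.0018  0.0063 -0.1291]
0.15 [ 6.2 34.4 -1.4] [-0.0019  0.0063 -0.1591]
0.18 [ 6.2 37.6 -1.4] [-0.002   0.0062 -0.1891]
```

View pics/top8.png

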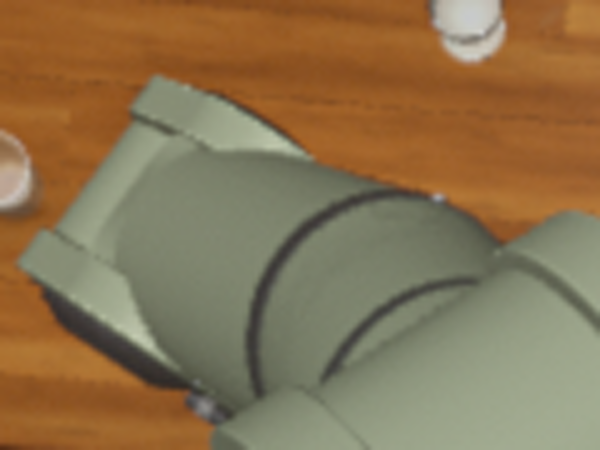

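The top view is blocked by the wrist, and the TCP stopped 8 mm short along tool x. I'll correct that, moving clear of contact first.

arm_command --commands '[[-1,[2,0,0],[0,0.002,0]],[-1,[4,0,-0.5],[0,0.004,0]],[-1,[6,0,-1],[0,0.006,0]],[-1,[7.8,0,-1.4],[0,0.006,0]],[-1,[7.8,2,-1.4],[0,0.006,0]],[-1,[7.8,4,-1.4],[0,0.006,-0.005]],[-1,[7.8,6,-1.4],[0,0.006,-0.009]],[-1,[7.8,8,-1.4],[0,0.006,-0.009]]]'

```text
clock: 16.7
ee_pos: [0.4255, 0.2507, 0.0886]
tool_rot: [[0.526, 0.85, 0.0], [0.85, -0.526, 0.001], [0.001, -0.0, -1.0]]
ft_force: [-0.7, 1.1, -0.7]
gripper_width: -0.0002
```

```bash
python3 - <<'E'
from h import *
rep();print(arm.get_obs()['joints'])
p,d=camera("scene");x,y,w,h=(170,160,160,120);cv2.imwrite(f"pics/scene9.png",cv2.resize(p[y:y+h,x:x+w],None,fx=5,fy=5,interpolation=cv2.INTER_CUBIC))
rep()
for q in (0,.04,.08,.12,.15,.18):print(q,*delta(*target("L",q,.0,.087)))
E
```

```text
16.7 [0.42554044 0.25073949 0.08864554] Ftool [ 0.56 -1.12  0.67] Mtool [-0.044 -0.024 -0.021]
[-17.06114117  32.68117548 -26.85701248 116.78654557  24.53861942
  35.91788248 -92.16604483]
16.75 [0.42580311 0.25055529 0.08861463] Ftool [-0.82  0.14 -0.59] Mtool [-0.033 -0.01   0.014]
0 [-0.3  9.4  1.6] [ 0.0001 -0.0009 -0.0012]
0.04 [-0.9 13.6  1.6] [ 0.0001 -0.0009 -0.0412]
0.08 [-1.5 17.8  1.6] [ 0.0001 -0.0009 -0.0812]
0.12 [-1.8 22.1  1.6] [ 1.000e-04 -9.000e-04 -1.212e-01]
0.15 [-2.  25.3  1.6] [ 1.000e-04 -9.000e-04 -1.512e-01]
0.18 [-2.  28.5  1.6] [ 1.000e-04 -9.000e-04 -1.812e-01]
```

View pics/scene9.png

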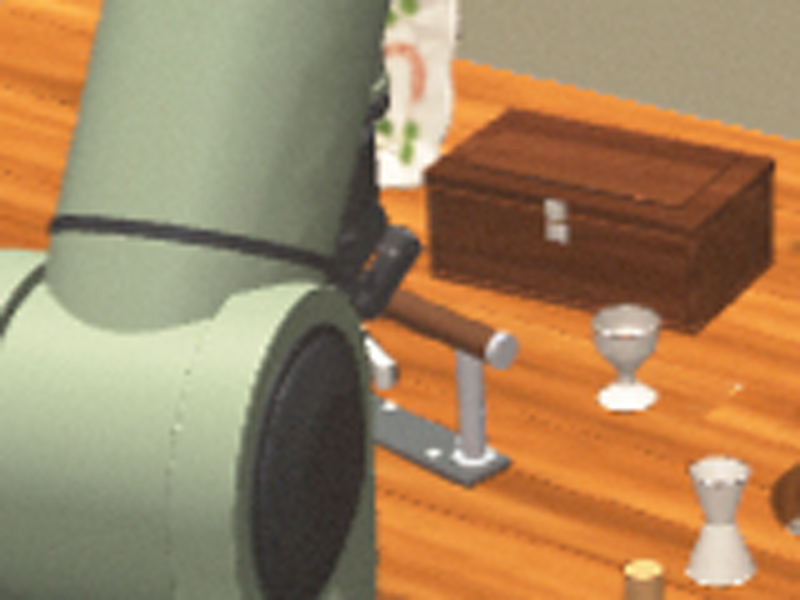

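The left lever's free end shows at crop (382,372), still at rest, with the fingers hidden behind the arm. I'll press to about 0.12 rad.

arm_command --commands '[[-1,[0,4,1],[0,0,0]],[-1,[0,8,1.6],[0,0,0]],[-1,[-0.5,11,1.6],[0,0,-0.02]],[-1,[-1,14,1.6],[0,0,-0.045]],[-1,[-1.3,17,1.6],[0,0,-0.075]],[-1,[-1.6,19.5,1.6],[0,0,-0.1]],[-1,[-1.8,22,1.6],[0,0,-0.12]],[-1,[-1.8,22,1.6],[0,0,-0.12]]]'

```text
clock: 17.55
ee_pos: [0.4434, 0.2378, 0.0871]
tool_rot: [[0.42, 0.908, 0.001], [0.908, -0.42, 0.001], [0.001, 0.0, -1.0]]
ft_force: [-1.4, 2.1, -0.5]
gripper_width: 0.0001
```

```bash
python3 - <<'E'
from h import *
rep()
p,d=camera("scene");x,y,w,h=(170,160,160,120);cv2.imwrite(f"pics/scene10.png",cv2.resize(p[y:y+h,x:x+w],None,fx=5,fy=5,interpolation=cv2.INTER_CUBIC))
rep()
for q in (.12,.15,.18):print(q,*delta(*target("L",q,.0,.087)))
E
```

```text
17.55 [0.44338439 0.23776098 0.08706166] Ftool [ 1.3  -2.17  0.54] Mtool [ 0.483  0.312 -0.009]
17.6 [0.4431926  0.23786122 0.08705022] Ftool [ 1.74 -2.76  0.43] Mtool [ 0.52   0.268 -0.078]
0.12 [-0.2  0.6  0. ] [-0.0001 -0.0011 -0.0009]
0.15 [-0.8  3.7  0. ] [-0.     -0.0011 -0.0309]
0.18 [-1.2  6.9  0. ] [-0.     -0.0011 -0.0609]
```

View pics/scene10.png

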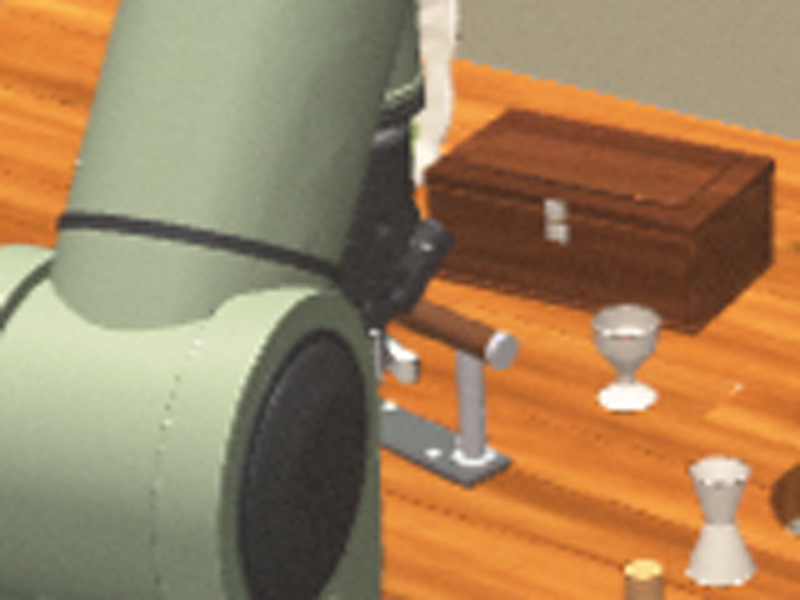

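The left lever's end has moved to (403,365), with about 2.5 N and Mx 0.5. I'll step towards the expected stop, about 6.9 mm away.

arm_command --commands '[[-1,[0,0.5,0],[0,0,-0.005]],[-1,[-0.1,1,0],[0,0,-0.01]],[-1,[-0.2,1.5,0],[0,0,-0.015]],[-1,[-0.3,2,0],[0,0,-0.02]],[-1,[-0.4,2.5,0],[0,0,-0.025]],[-1,[-0.5,3,0],[0,0,-0.03]],[-1,[-0.5,3.4,0],[0,0,-0.033]],[-1,[-0.5,3.4,0],[0,0,-0.033]]]'

```text
clock: 18.4
ee_pos: [0.4461, 0.2359, 0.0871]
tool_rot: [[0.39, 0.921, 0.0], [0.921, -0.39, 0.001], [0.001, 0.0, -1.0]]
ft_force: [-2.2, 2.5, -0.4]
gripper_width: 0.0
```

```bash
python3 - <<'E'
from h import *
rep()
for q in (.15,.18):print(q,*delta(*target("L",q,.0,.087)))
E
```

```text
18.4 [0.44605972 0.23592033 0.08705244] Ftool [ 1.49 -2.98  0.43] Mtool [ 0.566  0.137 -0.011]
0.15 [-0.2  0.3  0.1] [ 0.0001 -0.0009  0.0023]
0.18 [-0.8  3.5  0.1] [ 0.0001 -0.0009 -0.0277]
```

arm_command --commands '[[-1,[0,0.3,0],[0,0,-0.003]],[-1,[-0.1,0.6,0],[0,0,-0.006]],[-1,[-0.1,0.9,0],[0,0,-0.009]],[-1,[-0.2,1.2,0],[0,0,-0.012]],[-1,[-0.2,1.5,0],[0,0,-0.015]],[-1,[-0.2,1.7,0],[0,0,-0.016]],[-1,[-0.3,2,0],[0,0,-0.018]],[-1,[-0.3,2,0],[0,0,-0.018]]]'

```text
clock: 19.2
ee_pos: [0.4478, 0.2349, 0.0871]
tool_rot: [[0.374, 0.928, 0.001], [0.928, -0.374, 0.001], [0.001, 0.0, -1.0]]
ft_force: [-2.3, 1.0, -1.7]
gripper_width: 0.0003
```

```bash
python3 - <<'E'
from h import *
rep()
for q in (.18,):print(q,*delta(*target("L",q,.0,.087)))
E
```

```text
19.2 [0.44777818 0.23491824 0.08706233] Ftool [ 0.01 -2.51  1.73] Mtool [ 0.581 -0.039 -0.061]
0.18 [-0.6  1.5  0.1] [ 0.0002 -0.001  -0.0097]
```

arm_command --commands '[[-1,[0,0.2,0],[0,0,-0.002]],[-1,[-0.1,0.4,0],[0,0,-0.004]],[-1,[-0.1,0.6,0],[0,0,-0.006]],[-1,[-0.2,0.8,0],[0,0,-0.008]],[-1,[-0.2,1,0],[0,0,-0.01]],[-1,[-0.2,1,0],[0,0,-0.01]],[-1,[-0.2,1,0],[0,0,-0.01]],[-1,[-0.2,1,0],[0,0,-0.01]]]'

```text
clock: 20.0
ee_pos: [0.4486, 0.2344, 0.0871]
tool_rot: [[0.364, 0.931, 0.0], [0.931, -0.364, 0.001], [0.001, 0.0, -1.0]]
ft_force: [-3.2, 1.4, -0.3]
gripper_width: -0.0003
```

```bash
python3 - <<'E'
from h import *
rep()
for q in (.18,):print(q,*delta(*target("L",q,.0,.087)))
E
```

```text
20.0 [0.44859684 0.23436598 0.08705181] Ftool [ 0.17 -3.48  0.26] Mtool [ 0.605  0.071 -0.041]
0.18 [-0.4  0.5  0.1] [ 0.0001 -0.001   0.0002]
```

arm_command --commands '[[-1,[0,0.2,0],[0,0,-0.002]],[-1,[-0.1,0.4,0],[0,0,-0.004]],[-1,[-0.1,0.6,0],[0,0,-0.006]],[-1,[-0.2,0.8,0],[0,0,-0.008]],[-1,[-0.2,1,0],[0,0,-0.01]],[-1,[-0.2,1,0],[0,0,-0.01]],[-1,[-0.2,1,0],[0,0,-0.01]],[-1,[-0.2,1,0],[0,0,-0.01]]]'

```text
clock: 20.8
ee_pos: [0.4493, 0.2339, 0.087]
tool_rot: [[0.355, 0.935, 0.0], [0.935, -0.355, 0.001], [0.001, -0.0, -1.0]]
ft_force: [-5.2, 3.5, 0.2]
gripper_width: 0.0001
```

```bash
python3 - <<'E'
from h import *
rep()
for q in (.18,):print(q,*delta(*target("L",q,.0,.087)))
E
```

```text
20.8 [0.4493007  0.23390784 0.08704862] Ftool [ 1.48 -6.08 -0.18] Mtool [ 1.059  0.1   -0.019]
0.18 [-0.2 -0.3  0. ] [-0.0001 -0.001   0.0104]
```

The force has jumped to 6 N at model angle 0.183 rad, which is the stop. I'll add 0.4 mm to confirm and firm up the hold.

arm_command --commands '[[-1,[0,0.1,0],[0,0,0]],[-1,[0,0.2,0],[0,0,0]],[-1,[0,0.3,0],[0,0,0]],[-1,[0,0.4,0],[0,0,0]],[-1,[0,0.4,0],[0,0,0]],[-1,[0,0.4,0],[0,0,0]],[-1,[0,0.4,0],[0,0,0]],[-1,[0,0.4,0],[0,0,0]]]'

```text
clock: 21.6
ee_pos: [0.4494, 0.2338, 0.087]
tool_rot: [[0.355, 0.935, -0.0], [0.935, -0.355, 0.001], [0.001, -0.0, -1.0]]
ft_force: [-6.0, 2.7, 0.6]
gripper_width: -0.0002
```

```bash
python3 - <<'E'
from h import *
rep()
for q in (.18,):print(q,*delta(*target("L",q,.0,.087)))
p,d=camera("scene");x,y,w,h=(170,160,160,120);cv2.imwrite(f"pics/scene11.png",cv2.resize(p[y:y+h,x:x+w],None,fx=5,fy=5,interpolation=cv2.INTER_CUBIC));rep()
p,d=camera("top");cv2.imwrite("pics/top11.png",p);rep()
E
```

```text
21.6 [0.44942752 0.23384407 0.08701613] Ftool [ 0.38 -6.58 -0.58] Mtool [ 1.356  0.087 -0.067]
0.18 [-0.2 -0.4  0. ] [-0.0004 -0.0008  0.0105]
21.65 [0.44942387 0.23386324 0.08701514] Ftool [-0.26 -6.95  0.06] Mtool [1.415 0.05  0.011]
21.7 [0.44942426 0.23382894 0.08702545] Ftool [ 0.77 -6.43  0.4 ] Mtool [ 1.373  0.104 -0.038]
```

View pics/scene11.png

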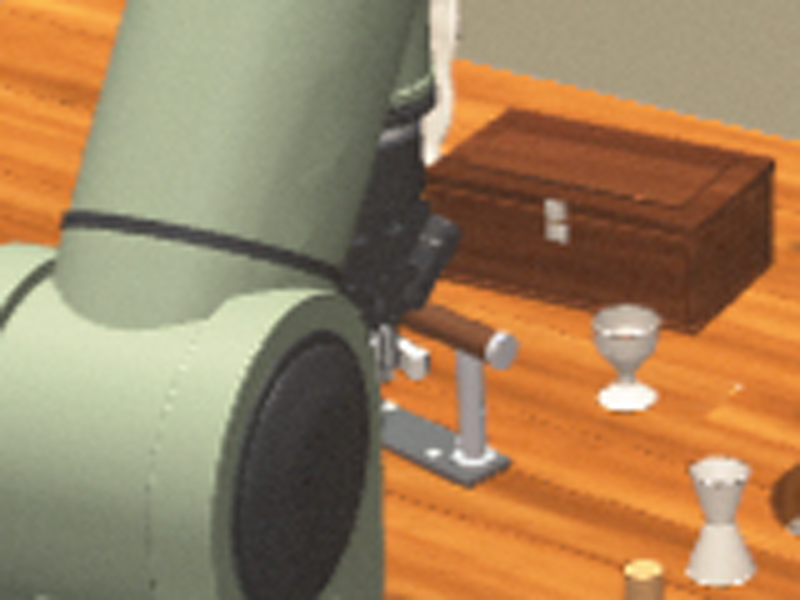

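View pics/top11.png

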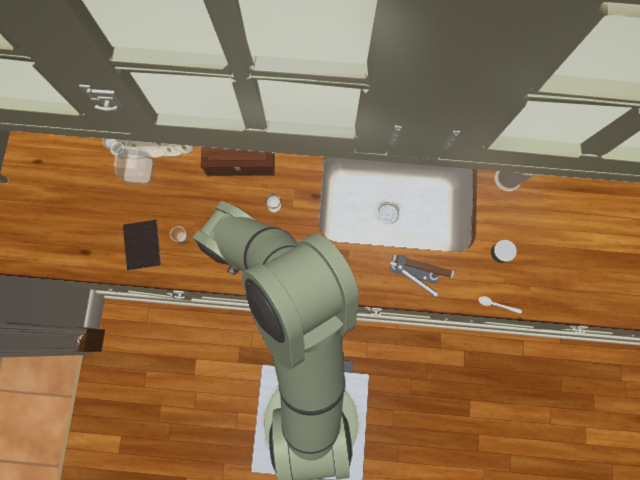

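The left lever is held with its end at crop (413,358), clear of the bar. The extra 0.4 mm moved the TCP only about 0.1 mm while Mx rose from 1.06 to 1.37, so this is a hard stop. The right lever is at rest, its end at (436,294), and the loose things are unmoved.

```bash
python3 - <<'E'
from cell import workorder
print(workorder.close_job())
E
```

```text
the job is handed in; nothing more can be done
None
```

The left handle is the sound one. I handed the job in with its lever held against its stop by the backs of the closed fingers.

- **Right handle (slack):** its lever went past 0.18 rad at a steady 3–4 N. It stopped only at about 0.41 rad, at 7 N, lying along the bar. I released it gently, and the top picture showed it back at its rest position.
- **Left handle (sound):** its lever met a hard stop at about 0.18 rad. Another 0.4 mm of commanded push moved the fingers only about 0.1 mm, and the push settled at about 6.5–7 N. The picture showed the lever's end still well clear of the bar.

At hand-in the clock read 21.7 s. The loose things stood where they were in the last top picture. The wrist hid the contact point on the left from above, so there I went by the force, the measured position of the fingers and the visible end of the lever. No check disagreed in the end. The first descent at the left lever stopped 8 mm short along the lever, and I corrected it before touching anything.

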